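# Tap the stiff bin vent open to its red mark with the wooden pestle

## Task

Use the wooden pestle to open the stiff vent on the planter box until its black pointer stands within the width of the red clip, never going past it: knock the vent's lug along with the pestle's slim end, not with the fingers, in gentle little taps of a centimetre at most, drawing back for a moment after each. To get the pestle, draw it out from under the planter, lay it on the open tiles, let go, and take it up again by its thick end; afterwards lay it back on the open tiles, clear of the planter, without dropping it. Leave the bowl, the funnel, the fermentation container and the shut tilt-out bin as they are.

Things in the scene. Friction and masses are not known exactly. Their poses are not given: they have to be found in the camera images.
- planter: Fixed brown planter box, 260 (own x) x 700 (own y) x 220 mm high, on four corner feet (45 mm square); underside 75 mm above the tiles. Origin on the tiles under its centre; x away from the robot, y along it to the left, z up. Right end face at y -350 mm, front face at x -130 mm. Front half of its top (x -130 to -15) is an empty flat deck with the vent; lettuces up to 35 mm tall in the back half.
- vent_mouth (a point): Entry of the vent's channel, on its centre line at the height to push: 32 mm above the deck, 22 mm above the vent's grey base plate. The channel, open above and at this end, runs 215 mm from here along the planter's -y (to the right) between upright rails 48 mm apart, tops 40 mm above the deck. The pestle's thick end does not fit between them. Axes as the planter's.
- vent_slide: White vent shutter in the channel, a 92 x 44 mm flat plate with an upstanding lug at its left (planter +y) end. Slides only along the planter's -y (110 mm from fully shut) and is stiff: about 8 N moves it, it stops at once and stays where left. Origin on the base plate below the lug's flat left face; axes as the planter's.
- vent_lug (a point): Centre of the lug's flat left face, the face to tap towards the planter's -y. The lug is 40 mm wide, 10 mm thick and reaches from 4 to 30 mm above the base plate; this point is 22 mm above it, level with vent_mouth. At the start it lies 30 to 50 mm inside the channel mouth.
- vent_pointer (a point): Tip of the slide's thin black pointer, 4 mm wide, over the scale on the far rail; moves with the slide.
- mark: Red clip, 8 mm wide along the slide and 30 mm long across it, fixed on the far edge of the scale. Origin at the middle of its width; axes parallel to the planter's. The pointer starts 35 to 75 mm to the +y (left) side of it and must end at its own y = 0, give or take 4 mm.
- pestle: Loose wooden pestle, 250 mm long, about 0.25 kg. Origin on its axis at the balance point, x to the slim end. Thick end x -88 to +17 mm, eight-sided, 52 mm across flats (does not roll); shoulder to x 40; round handle, 28 mm thick, to x 162. Lies level on its thick end, axis 26 mm above the tiles. At the start 75 to 110 mm of the handle sticks out of the planter's right end, between the feet.
- pestle_mid (a point): Point on the pestle's axis at its balance point (the body's origin).
- pestle_head (a point): Centre of the pestle's thick end, on the axis, 35.5 mm from the balance point; axes as the pestle.
- pestle_butt (a point): Centre of the end face of the thick end, 88 mm from the balance point.
- pestle_tip (a point): Centre of the end face of the slim handle, 162 mm from the balance point.
- bin (a joint): Tilt-out bin front below the vent in the planter's front face, green-grey with a dark bar, hinged at its lower edge; 0 shut, grows in rad as it tilts out. Stays shut.
- bowl: Stainless mixing bowl, 210 mm across the rim, 85 mm high, loose, on the tiles. Origin under its centre.
- funnel: Orange plastic funnel standing mouth down, 124 mm across, 125 mm high, loose. Origin under its centre.
- fermenter: Tall beige plastic fermentation container with a press-button vent lid, 162 x 202 x 270 mm high, loose. Origin under its centre.

How it is judged:
By the outcome, as a careful person would: the job done as asked, in the order asked, and still so for the second after the job is handed in, with the robot touching nothing.
It also fails if it takes over 72 s, if anything falls off the work surface, if the arm or the gripper's body presses on something with over 40 N, if the wrist force passes 120 N, or if a joint passes its speed limit or range.

## Robot

A 7-joint arm with a two-finger parallel gripper is mounted at the origin on the work surface. World frame = base frame: x ahead of the robot, y to its left, z up, the work surface at z = 0. Lengths are in m, angles in rad, forces in N, time in s.
With the tool pointing down it reaches from about 0.4 to 0.85 m from the base axis. Payload 10.4 kg.
Tool frame: the origin (TCP) lies at the very end of the fingers, on their centre line; the grasp point (between the pads) lies 19 mm behind it (r.pinch_z is the distance from the TCP to the grasp point, in m); z points along the fingers, y is the line along which they close (so a half turn about z gives the same grasp; the last joint's range is limited). The gripper opens to 87 mm and grips with 3 to 60 N. Pads are 19 mm wide; open, the fingers measure 117 mm over their backs; the gripper's body (75 mm by 190 mm) begins 51 mm behind the grasp point.
Start: joints at [1.269, 0.332, -0.065, 1.46, 0.022, 1.35, -0.088], TCP at [0.172, -0.601, 0.223] pointing down, gripper open.
Joint ranges: [-2.6, 2.6], [-0.5, 2.12], [-1.47, 1.34], [0.16, 2.42], [-1.27, 4.41], [0.06, 2.06], [-2.6, 2.6]. Speed limits (rad/s): [2.22, 2.22, 2.79, 2.79, 3.14, 3.14, 3.14].

## Interface

Orientations are given as a unit quaternion [x, y, z, w].
In Python, from bench import sensors, vision, r gives the robot as it stands.
- The arm moves only by the shell command python3 -m crank 'ROWS' [OPENING] [FORCE]. ROWS is JSON, a list of rows, each a list of 2 entries, a list of its own where there are three numbers: the shift along the tool's x, y, z normalised to -1 to 1, where 1 is 3 cm, then the turn about the tool's z normalised to -1 to 1, where 1 is 8 degrees. A call has 1 to 12 rows; each row shifts and turns the commanded pose from where the row before left it, along the tool's axes as they then stand; what a row does not reach is not made up. A row lasts 1/8 s, in which the tool goes at most 62.5 mm and 10.7 degrees, less where a joint would pass 70% of its speed; a pose out of reach is approached as far as the arm can. A call with a number of a shift or a turn outside -1 to 1 is refused whole. A call with a gripper value outside its range is refused whole. OPENING is the opening, from 0 (shut) to 1 (fully open), set as the call begins (- or left out, the last holds). The fingers move at their own pace and stop on an object; FORCE is the grip in N (left out, the last holds). Time passes only in rows, so rows that do not move let the fingers close. It gives the time, the measured TCP pose, the force, the opening and the grip force at its end, in the units of the state.
- sensors.read_state(): the state, without advancing time (a new reading comes with each control period).
- vision.camera(name): name is "scene" or "top" or "wrist"; returns the picture (400x640x3 uint8, red, green, blue); there is no depth.
- vision.camera_model(name): a dict with "vertical_fov" (degrees; the focal length in pixels is half the picture's height over the tangent of half this angle, whatever the lens; pixels are square), "cx", "cy" (the principal point, pixels), "camera_from_world" (4x4, takes a point from world to camera coordinates); the wrist camera has in their place "hand_eye" (4x4, takes a point from camera to tool coordinates, whose origin is the TCP and whose axes are the flange's). Camera axes: x right, y down, z forward; pixel columns grow to the right and rows downward; lengths in m; the calibration is good to about 2 mm. The wrist camera is an equidistant fisheye: a pixel r from the principal point sees the ray r / f radians off the axis. A picture is of the moment at which its call begins: read the wrist's pose just before it. camera_model takes no time and is no camera call.
- r.close_job(): hands the job in; it is judged then, once.
The state is a dict: "time": time; "joint_positions": joint angles; "joint_vel": joint speeds; "joint_torque": joint torques, N m; "ee_pos": TCP position; "eef_rot": TCP orientation; "ft_force": force on the tool from outside, world axes, zero at the start; "torque": the same for the moment, N m; "width": finger opening in m; "grip_force": force on a finger pad.
Only numpy, scipy, OpenCV 4.12 (cv2) and the standard library are available. Lean on these libraries where they do the work, as an engineer would, in place of code of your own. Each camera call takes 0.05 s, during which the arm holds its last target. There are 200 camera calls.

## Working session

There is one attempt and no reset: what is moved stays moved. The work goes in short steps, Python scripts to look and compute and a shell command to move; the robot and the scene stay as the last step left them, time stands still between calls to the robot, and variables do not carry over. Pictures are saved under pics/ and viewed, at most 10 in all, crops included, and the job is handed in when it is done.

```bash
ls; mkdir -p pics
python3 - <<'E'
from bench import sensors, vision, r
import cv2,numpy as np
s=sensors.read_state()
print({k:np.round(v,3) for k,v in s.items()})
for n in("scene","top","wrist"):
    m=vision.camera_model(n); print(n,{k:np.round(v,4).tolist() for k,v in m.items()})
    cv2.imwrite(f"pics/{n}0.png",vision.camera(n)[:,:,::-1])
E
```

```text
pics
{'time': np.float64(0.0), 'joint_positions': array([ 1.269,  0.333, -0.065,  1.461,  0.022,  1.35 , -0.088]), 'joint_vel': array([ 0.002,  0.002, -0.   , -0.002,  0.002,  0.   , -0.003]), 'joint_torque': array([-1.0000e-03, -6.2324e+01,  2.4000e-02, -3.8990e+01, -6.2000e-02,
        4.0000e-02,  0.0000e+00]), 'ee_pos': array([ 0.172, -0.6  ,  0.222]), 'eef_rot': array([ 0.99 ,  0.139, -0.   , -0.001]), 'ft_force': array([ 0.115, -0.116, -1.135]), 'torque': array([ 0.076, -0.01 , -0.017]), 'grip_force': np.float64(0.0), 'width': np.float64(0.087)}
scene {'vertical_fov': 53.9707, 'cx': 322.897, 'cy': 205.2648, 'camera_from_world': [[0.7687, 0.6395, -0.0088, -0.4225], [0.6027, -0.729, -0.3245, -0.1622], [-0.2139, 0.2441, -0.9459, 1.3183], [0.0, 0.0, 0.0, 1.0]]}
top {'vertical_fov': 50.6598, 'cx': 328.2891, 'cy': 200.6667, 'camera_from_world': [[-0.0224, -0.9997, 0.0047, 0.0885], [-0.9931, 0.0217, -0.1152, 0.5149], [0.1151, -0.0072, -0.9933, 1.1188], [0.0, 0.0, 0.0, 1.0]]}
wrist {'vertical_fov': 65.7065, 'cx': 319.055, 'cy': 201.8161, 'hand_eye': [[0.0002, -0.9703, -0.242, 0.0658], [1.0, 0.0004, -0.0009, -0.0006], [0.001, -0.242, 0.9703, -0.1613], [0.0, 0.0, 0.0, 1.0]]}
```

View pics/top0.png

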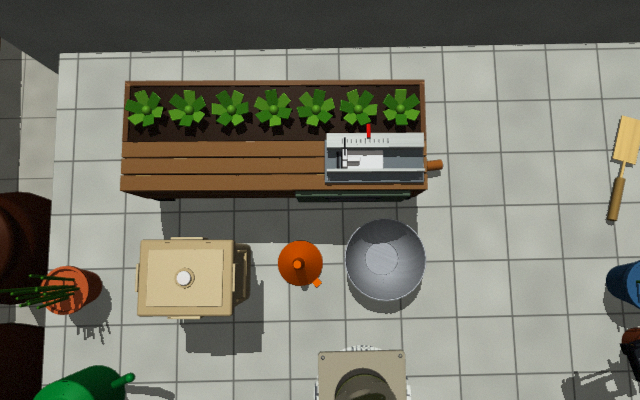

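View pics/scene0.png

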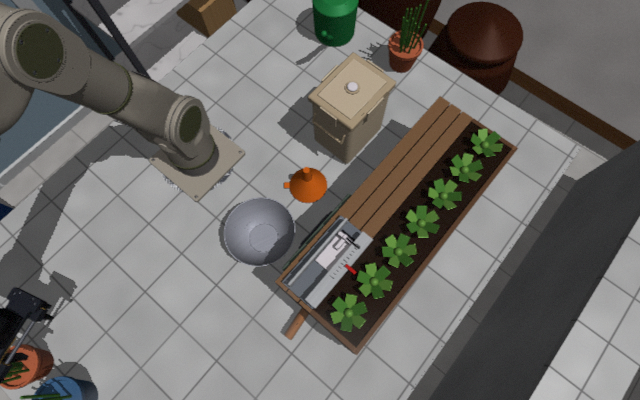

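The top view shows the planter's right end at column ~425, with the handle from (425,165) to (442,165). The red clip is at (368,131) and the pointer at ~(345,145). The scene view agrees. Next I'll enlarge crops of both.

Run:
```python
import cv2,numpy as np
a=cv2.imread("pics/top0.png")[115:215,310:450]; b=cv2.imread("pics/scene0.png")[200:345,265:400]
a=cv2.resize(a,None,fx=5,fy=5,interpolation=cv2.INTER_CUBIC); cv2.imwrite("pics/topc.png",a)
b=cv2.resize(b,None,fx=4,fy=4,interpolation=cv2.INTER_CUBIC); cv2.imwrite("pics/scenec.png",b)
```

```text
(no output)
```

View pics/topc.png

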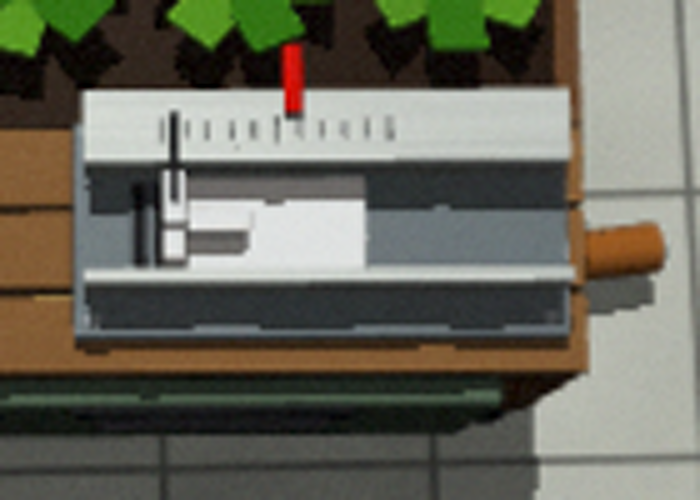

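View pics/scenec.png

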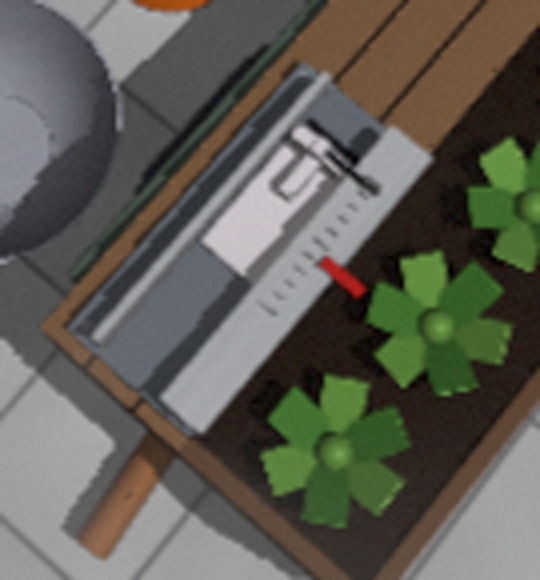

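The top crop shows the pointer tip at (174,112), the clip's near end at (294,113) and far end at (292,45), the front-right deck corner at (588,372), and the handle end at ~(660,246). The scene crop has the same points at (377,190), (323,260), (362,293), (43,325) and (92,548).

```bash
cat > h.py <<'E'
import numpy as np, cv2
from scipy.spatial.transform import Rotation as R
from bench import sensors, vision, r
def ray(n,u,v):
    m=vision.camera_model(n); f=200/np.tan(np.radians(m["vertical_fov"]/2))
    x,y=(u-m["cx"])/f,(v-m["cy"])/f
    if n=="wrist":
        s=sensors.read_state(); H=np.array(m["hand_eye"]); t=np.hypot(x,y); k=np.sin(t)/t if t>0 else 1
        d=np.array([x*k,y*k,np.cos(t)]); Q=R.from_quat(s["eef_rot"]).as_matrix()
        return np.array(s["ee_pos"])+Q@H[:3,3], Q@H[:3,:3]@d
    T=np.array(m["camera_from_world"]); return -T[:3,:3].T@T[:3,3], T[:3,:3].T@np.array([x,y,1])
def atz(n,u,v,z):
    o,d=ray(n,u,v); return o+d*(z-o[2])/d[2]
def tri(*obs):
    A=0;b=0;L=[]
    for n,u,v in obs:
        o,d=ray(n,u,v); d=d/np.linalg.norm(d); P=np.eye(3)-np.outer(d,d); A=A+P;b=b+P@o; L.append((P,o))
    X=np.linalg.solve(A,b); return X,[np.linalg.norm(P@(X-o)) for P,o in L]
T=lambda c:("top",(c[0]+.5)/5+309.5,(c[1]+.5)/5+114.5)
S=lambda c:("scene",(c[0]+.5)/4+264.5,(c[1]+.5)/4+199.5)
E
python3 - <<'E'
from h import *
for n,a,b in [("pointer",(174,112),(377,190)),("clipnear",(294,115),(323,260)),("clipfar",(292,44),(363,294)),("corner",(588,372),(43,325)),("tip",(663,247),(92,550)),("plateL?",(75,337),(302,63)),
 ("plateR",(570,333),(70,325)),("scaleFR",(569,90),(195,435)),("scaleFL",(83,90),(432,157)),("whiteFR",(366,177),(245,275)),("whiteNR",(366,267),(203,240))]:
    X,e=tri(T(a),S(b)); print(n,X.round(4),np.round(e,4))
# handle edges at axis height
for c in [(590,233),(590,275),(660,226),(660,266)]: print(c,atz(*T(c),.026).round(4))
for c in [(143,437),(175,462),(70,535),(108,557)]: print(c,atz(*S(c),.026).round(4))
for u,v in [(121,190),(427,189),(424,81),(124,83)]: print(u,v,atz("top",u,v,.22).round(3),atz("top",u,v,.295).round(3))
E
```

```text
pointer [0.6294 0.0411 0.267 ] [0.0009 0.0009]
clipnear [ 0.6297 -0.0117  0.2588] [0.0018 0.0018]
clipfar [ 0.661  -0.0122  0.2607] [0.0011 0.0011]
corner [ 0.5184 -0.1461  0.2161] [0.0023 0.0023]
tip [ 0.6136 -0.2363  0.0276] [0.0031 0.0031]
plateL? [0.5374 0.0864 0.2234] [0.0006 0.0006]
plateR [ 0.534  -0.1357  0.2305] [0.0019 0.0019]
scaleFR [ 0.6375 -0.1359  0.2574] [0.0003 0.0003]
scaleFL [0.6421 0.0805 0.2595] [0.0006 0.0006]
whiteFR [ 0.6007 -0.0454  0.2532] [0.0009 0.0009]
whiteNR [ 0.5643 -0.0446  0.2375] [0.0009 0.0009]
(590, 233) [ 0.6207 -0.1993  0.026 ]
(590, 275) [ 0.5972 -0.1982  0.026 ]
(660, 226) [ 0.6238 -0.2382  0.026 ]
(660, 266) [ 0.6014 -0.237   0.026 ]
(143, 437) [ 0.5927 -0.1528  0.026 ]
(175, 462) [ 0.6217 -0.1513  0.026 ]
(70, 535) [ 0.5969 -0.2364  0.026 ]
(108, 557) [ 0.6272 -0.2303  0.026 ]
121 190 [0.529 0.547 0.22 ] [0.518 0.511 0.295]
427 189 [ 0.516 -0.147  0.22 ] [ 0.506 -0.128  0.295]
424 81 [ 0.772 -0.152  0.22 ] [ 0.741 -0.133  0.295]
124 83 [0.781 0.549 0.22 ] [0.75  0.512 0.295]
```

Deck height comes out at 0.22 m, the pointer is ~53 mm from the clip, the protrusion is ~90 mm, and the planter's yaw is about -0.02. These all fit the given sizes. Next, the move towards the handle.

```bash
cat >> h.py <<'E'
def go(p,yawdeg):
    """turn needed, then shift (tool axes after the turn), in row units (sums)"""
    s=sensors.read_state(); M=R.from_quat(s["eef_rot"]).as_matrix(); y0=np.degrees(np.arctan2(M[1,0],M[0,0]))
    t=(y0-yawdeg+180)%360-180; a=np.radians(yawdeg)
    Q=np.array([[np.cos(a),np.sin(a),0],[np.sin(a),-np.cos(a),0],[0,0,-1]])
    d=np.array(p)-s["ee_pos"]
    print("yaw",y0.round(2),"turn",round(t/8,3),"shift first(now axes)",(M.T@d/.03).round(3),"shift after turn",(Q.T@d/.03).round(3),"pos",np.round(s["ee_pos"],4),"j",np.round(s["joint_positions"],2))
E
python3 - <<'E'
from h import *
go([.45,-.4,.2],-86)
go([.612,-.27,.12],-86)
E
```

```text
yaw 15.98 turn 12.747 shift first(now axes) [10.752 -3.876  0.735] shift after turn [-6.023 -9.713  0.732] pos [ 0.1719 -0.6006  0.2219] j [ 1.27  0.33 -0.06  1.46  0.02  1.35 -0.09]
yaw 15.98 turn 12.747 shift first(now axes) [17.136 -6.553  3.405] shift after turn [ -9.969 -15.402   3.398] pos [ 0.1719 -0.6006  0.2219] j [ 1.27  0.33 -0.06  1.46  0.02  1.35 -0.09]
```

```bash
python3 -m crank '[[[0.9,-0.32,0],0],[[0.9,-0.32,0],0],[[0.9,-0.32,0],0],[[0.9,-0.32,0],0],[[0.9,-0.32,0],0],[[0.9,-0.32,0],0],[[0.9,-0.32,0],0],[[0.9,-0.32,0],0],[[0.9,-0.32,0],0],[[0.9,-0.32,0],0],[[0.9,-0.32,0],0],[[0.9,-0.32,0],0]]' && python3 -m crank '[[[0,0,0],1],[[0,0,0],1],[[0,0,0],1],[[0,0,0],1],[[0,0,0],1],[[0,0,0],1],[[0,0,0],1],[[0,0,0],1],[[0,0,0],1],[[0,0,0],1],[[0,0,0],1],[[0,0,0],1]]'
python3 - <<'E'
from h import *
go([.612,-.27,.12],-86)
E
```

```text
time: 1.65
ee_pos: [0.4524, -0.4003, 0.2223]
eef_rot: [0.99, 0.139, -0.0, -0.0]
ft_force: [-0.2, -1.1, 0.1]
width: 0.0871
grip_force: 0.0
time: 3.15
ee_pos: [0.4517, -0.4009, 0.2223]
eef_rot: [0.764, -0.645, -0.0, 0.0]
ft_force: [-0.6, 0.4, -0.5]
width: 0.0868
grip_force: 0.0
yaw -80.29 turn 0.713 shift first(now axes) [-3.397 -6.004  3.408] shift after turn [-3.978 -5.636  3.408] pos [ 0.4517 -0.4009  0.2223] j [ 0.69  0.29 -0.05  1.52  0.02  1.34 -2.33]
```

Run:
```python
from h import *
m=vision.camera_model("scene");T=np.array(m["camera_from_world"]);f=200/np.tan(np.radians(m["vertical_fov"]/2))
s=sensors.read_state();M=R.from_quat(s["eef_rot"]).as_matrix()
for p in ([0,0,0],[.0658,0,-.1613]):
    w=s["ee_pos"]+M@np.array(p); c=T[:3,:3]@w+T[:3,3]; print(p,w,c[:2]/c[2]*f+[m["cx"],m["cy"]])
a=cv2.resize(vision.camera("scene")[190:390,50:250,::-1],None,fx=2,fy=2,interpolation=cv2.INTER_CUBIC)
b=cv2.resize(vision.camera("wrist")[:,:,::-1],(640,400))
o=np.zeros((500,800,3),np.uint8);cv2.imwrite("pics/sc1.png",np.hstack([a,cv2.resize(b[:,120:520],(400,400))]))
```

```text
[0, 0, 0] [ 0.45166972 -0.40085579  0.22225345] [179.47624566 347.19433375]
[0.0658, 0, -0.1613] [ 0.46282856 -0.46576431  0.38352866] [128.33444989 380.73449963]
```

View pics/sc1.png

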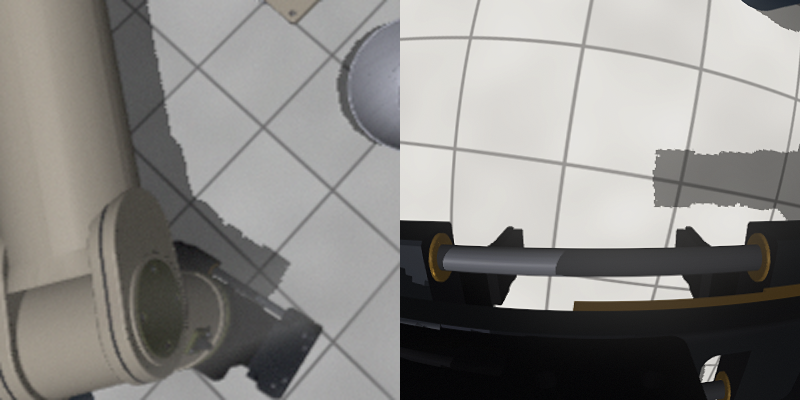

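The gripper shows at crop (255,310) with no camera body sticking out. Joint 7 forbids yaw -86 there, so I'll use the opposite grasp (yaw +94), holding the handle close to its tip.

```bash
python3 -m crank '[[[0,0,0],-1],[[0,0,0],-1],[[0,0,0],-1],[[0,0,0],-1],[[0,0,0],-1],[[0,0,0],-1],[[0,0,0],-1],[[0,0,0],-1],[[0,0,0],-1],[[0,0,0],-1],[[0,0,0],-1],[[0,0,0],-1]]' >/dev/null&& python3 -m crank '[[[0,0,0],-1],[[0,0,0],-1],[[0,0,0],-1],[[0,0,0],-1],[[0,0,0],-1],[[0,0,0],-1],[[0,0,0],-1],[[0,0,0],-1],[[0,0,0],-1],[[0,0,0],-0.8],[[0,0,0],0]]'
python3 - <<'E'
from h import *
go([.614,-.285,.15],94)
E
```

```text
time: 6.12
ee_pos: [0.4517, -0.401, 0.2224]
eef_rot: [0.679, 0.734, 0.0, -0.0]
ft_force: [0.4, 0.4, 0.1]
width: 0.0871
grip_force: 0.0
yaw 94.48 turn 0.06 shift first(now axes) [3.431 5.697 2.413] shift after turn [3.479 5.668 2.413] pos [ 0.4517 -0.401   0.2224] j [ 1.    0.32 -0.43  1.5   0.13  1.35  0.63]
```

```bash
python3 -m crank '[[[0.5,0.82,0.34],0],[[0.5,0.82,0.34],0],[[0.5,0.82,0.34],0],[[0.5,0.82,0.34],0],[[0.5,0.82,0.34],0],[[0.5,0.82,0.34],0],[[0.5,0.78,0.34],0.06],[[0,0,0],0]]'
python3 - <<'E'
from h import *
im=vision.camera("wrist")[:,:,::-1]; cv2.imwrite("pics/w1.png",cv2.resize(im[:,100:540],None,fx=1.5,fy=1.5))
E
```

```text
time: 7.12
ee_pos: [0.6153, -0.2804, 0.1499]
eef_rot: [0.682, 0.732, 0.0, -0.001]
ft_force: [0.2, 0.5, -0.9]
width: 0.087
grip_force: 0.0
```

View pics/w1.png

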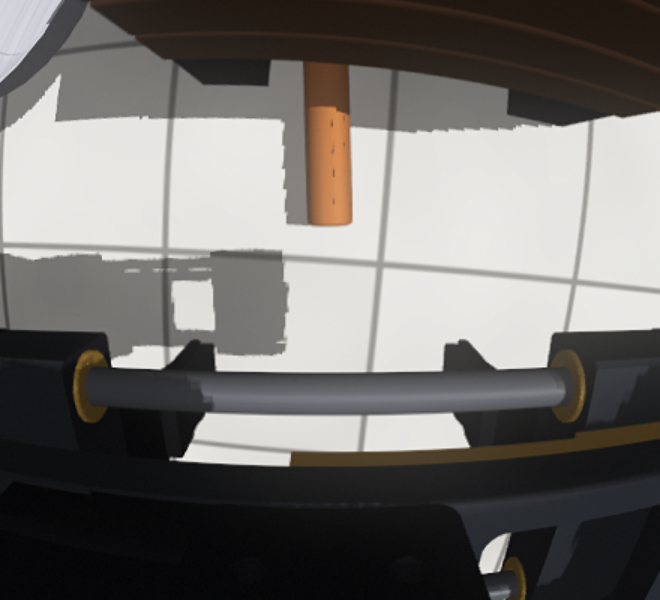

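The wrist view shows the handle: end face at crop (331,222), edges 308–352 near the tip, and 304–349 further up by the planter's shadow at row 70.

Run:
```python
from h import *
W=lambda u,v,z: atz("wrist",u/1.5+99.8,v/1.5-.2,z).round(4)
print("tip",W(331,221,.026))
for v,a,b in [(205,308.5,352),(140,306,350),(75,304,349)]:
    p,q=W(a,v,.026),W(b,v,.026); print((p+q)/2,np.linalg.norm(p-q))
```

```text
tip [ 0.6124 -0.2351  0.026 ]
[ 0.6112  -0.22525  0.026  ] 0.02666777081047465
[ 0.6071  -0.18525  0.026  ] 0.026667770810474535
[ 0.6033 -0.144   0.026 ] 0.02745906043549194
```

Run:
```python
from h import *
go([.611,-.225,.008],95.5)
```

```text
yaw 93.95 turn -0.193 shift first(now axes) [1.909 0.018 4.753] shift after turn [1.911 0.066 4.751] pos [ 0.6145 -0.2823  0.1505] j [ 0.69  0.53 -0.47  1.38  0.24  1.29  0.28]
```

```bash
python3 -m crank '[[[0.64,0.02,0.5],-0.1],[[0.64,0.02,0.5],-0.1],[[0.63,0.02,0.5],0],[[0,0,0.6],0],[[0,0,0.6],0],[[0,0,0],0]]' && python3 -m crank '[[[0,0,0.5],0],[[0,0,0.5],0],[[0,0,0.5],0],[[0,0,0.5],0],[[0,0,0],0]]'
python3 - <<'E'
from h import *
go([.611,-.225,.008],95.5)
E
```

```text
time: 7.92
ee_pos: [0.6101, -0.2273, 0.0682]
eef_rot: [0.673, 0.74, -0.001, -0.001]
ft_force: [0.1, -0.2, 0.1]
width: 0.0869
grip_force: 0.0
time: 8.55
ee_pos: [0.6105, -0.2256, 0.0085]
eef_rot: [0.672, 0.74, -0.0, -0.001]
ft_force: [-0.7, 0.1, 0.1]
width: 0.0869
grip_force: 0.0
yaw 95.5 turn 0.0 shift first(now axes) [0.019 0.02  0.015] shift after turn [0.019 0.02  0.015] pos [ 0.6105 -0.2256  0.0085] j [ 0.63  0.63 -0.46  1.57  0.31  1.02  0.17]
```

```bash
python3 -m crank '[[[0,0,0],0],[[0,0,0],0],[[0,0,0],0],[[0,0,0],0],[[0,0,0],0],[[0,0,0],0]]' 0.2 20 && python3 -m crank '[[[-0.3,0,0],0],[[-0.6,0,0],0],[[-0.7,0,0],0],[[-0.7,0,0],0],[[-0.7,0,0],0],[[-0.7,0,0],0],[[-0.7,0,0],0],[[-0.7,0,0],0],[[-0.7,0,0],0],[[-0.7,0,0],0],[[-0.7,0,0],0],[[-0.4,0,0],0]]'
```

```text
time: 9.3
ee_pos: [0.6114, -0.226, 0.0102]
eef_rot: [0.672, 0.74, -0.0, 0.0]
ft_force: [0.5, 0.1, 0.1]
width: 0.0353
grip_force: 0.0
time: 10.8
ee_pos: [0.6327, -0.4549, 0.0099]
eef_rot: [0.673, 0.74, -0.0, -0.0]
ft_force: [-0.9, 2.3, -0.4]
width: 0.0276
grip_force: 20.0
```

```bash
python3 -m crank '[[[0,0,0],0],[[0,0,0],0],[[0,0,0],0],[[0,0,0],0],[[0,0,0],0],[[0,0,0],0],[[0,0,0],0],[[0,0,0],0]]' 1 && python3 -m crank '[[[0,0,-0.6],0],[[0,0,-1],0],[[0,0,-1],0],[[0,0,-1],0],[[0,0,-1],0],[[0.5,0,0],0],[[0,0,0],0]]'
python3 - <<'E'
from h import *
im=vision.camera("wrist")[:,:,::-1]; cv2.imwrite("pics/w2.png",cv2.resize(im[:,100:540],None,fx=1.5,fy=1.5))
E
```

```text
time: 11.8
ee_pos: [0.6332, -0.453, 0.0102]
eef_rot: [0.672, 0.74, -0.0, 0.0]
ft_force: [0.6, -0.9, -0.8]
width: 0.0865
grip_force: 0.0
time: 12.68
ee_pos: [0.6326, -0.4369, 0.1501]
eef_rot: [0.672, 0.741, 0.0, 0.001]
ft_force: [0.4, -0.7, -0.2]
width: 0.0873
grip_force: 0.0
```

View pics/w2.png

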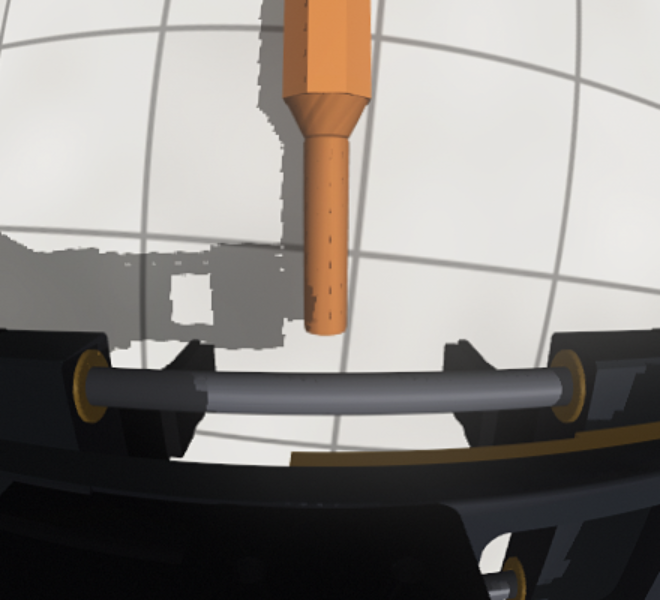

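The pestle lies free, in line with the tool: tip at crop (326,332), handle start at row 137, thick part from row 96 with edges 284–371.

Run:
```python
from h import *
W=lambda u,v,z: atz("wrist",u/1.5+99.8,v/1.5-.2,z).round(4)
tip=W(326,331,.026);j=W(326.5,137,.026);k=W(327.5,97,.026)
print(tip,j,k,np.linalg.norm(tip-j),np.linalg.norm(tip-k))
p,q=W(284,96,.026),W(371,96,.026);print((p+q)/2,np.linalg.norm(p-q))
u=(k-tip)/np.linalg.norm(k-tip); h=tip+u*.1975; print("head",h,"yaw",np.degrees(np.arctan2(u[1],u[0])), "from k",k+u*.0525)
go([h[0],h[1],.15],np.degrees(np.arctan2(u[1],u[0])))
```

```text
[ 0.6324 -0.4608  0.026 ] [ 0.621  -0.3396  0.026 ] [ 0.6192 -0.3146  0.026 ] 0.12173495800303212 0.14679468655234085
[ 0.61905 -0.31355  0.026  ] 0.05274713262348958
head [ 0.6146405 -0.2641001  0.026    ] yaw 95.15909168542795 from k [ 0.61447912 -0.26231269  0.026     ]
yaw 95.54 turn 0.048 shift first(now axes) [ 5.818 -0.017 -0.03 ] shift after turn [ 5.818 -0.056 -0.026] pos [ 0.632  -0.4378  0.1492] j [ 0.78  0.73 -0.42  1.06  0.28  1.4   0.5 ]
```

```bash
python3 -m crank '[[[0.97,0,0],0],[[0.97,0,0],0],[[0.97,0,0],0],[[0.97,0,0],0],[[0.97,0,0],0],[[0.97,0,0],0.05],[[0,0,0],0],[[0,0,1],0],[[0,0,1],0],[[0,0,0.9],0],[[0,0,0],0]]'
python3 - <<'E'
from h import *
go([.6147,-.2637,.008],95.16)
E
```

```text
time: 14.1
ee_pos: [0.6134, -0.2652, 0.0589]
eef_rot: [0.675, 0.737, -0.001, -0.002]
ft_force: [-0.0, -1.1, 0.3]
width: 0.087
grip_force: 0.0
yaw 95.03 turn -0.016 shift first(now axes) [0.044 0.053 1.695] shift after turn [0.046 0.046 1.695] pos [ 0.6134 -0.2652  0.0589] j [ 0.68  0.6  -0.47  1.48  0.29  1.13  0.24]
```

```bash
python3 -m crank '[[[0.04,0.04,0.6],0],[[0,0,0.6],0],[[0,0,0.5],0],[[0,0,0],0]]' && python3 -m crank '[[[0,0,0],0],[[0,0,0],0],[[0,0,0],0],[[0,0,0],0],[[0,0,0],0],[[0,0,0],0],[[0,0,0],0],[[0,0,0],0]]' 0.4 45 &&  python3 -m crank '[[[0,0,-0.5],0],[[0,0,-1],0],[[0,0,-1],0],[[0,0,-1],0],[[0,0,-1],0],[[0,0,-1],0],[[0,0,-1],0],[[0,0,-1],0],[[0,0,-1],0],[[0,0,-1],0],[[0,0,-0.5],0]]'
python3 - <<'E'
from h import *
yp=np.array([.0195,1]);yp/=np.linalg.norm(yp)
go([.583+.33*.0195,.33,.30],91.1)
E
```

```text
time: 14.6
ee_pos: [0.6152, -0.2626, 0.0085]
eef_rot: [0.675, 0.738, -0.0, -0.001]
ft_force: [-0.4, 0.2, -0.4]
width: 0.0868
grip_force: 0.0
time: 15.6
ee_pos: [0.6162, -0.263, 0.0103]
eef_rot: [0.675, 0.738, -0.0, 0.0]
ft_force: [-2.4, 0.6, 3.5]
width: 0.0518
grip_force: 45.0
time: 16.98
ee_pos: [0.6165, -0.2627, 0.3124]
eef_rot: [0.675, 0.738, 0.001, 0.001]
ft_force: [-0.1, -0.7, -2.6]
width: 0.0517
grip_force: 45.0
yaw 95.11 turn 0.501 shift first(now axes) [19.759  0.86   0.398] shift after turn [19.77  -0.523  0.414] pos [ 0.6165 -0.2627  0.3124] j [ 0.66  0.45 -0.5   1.15  0.21  1.58  0.3 ]
```

```bash
python3 -m crank '[[[0.5,-0.02,0],0.05],[[1,-0.02,0],0.05],[[1,-0.02,0],0.05],[[1,-0.02,0],0.05],[[1,-0.02,0],0.05],[[1,-0.02,0],0.05],[[1,-0.02,0],0.05],[[1,-0.02,0],0.05],[[1,-0.02,0],0.05],[[1,-0.02,0],0.05],[[1,-0.02,0],0],[[1,-0.02,0],0]]' && python3 -m crank '[[[1,-0.02,0],0],[[1,-0.02,0],0],[[1,-0.02,0],0],[[1,-0.02,0],0],[[1,-0.02,0],0],[[1,-0.02,0],0],[[1,-0.02,0],0],[[0.8,-0.02,0],0],[[0.3,0,0],0],[[0,0,0],0]]'
python3 - <<'E'
from h import *
go([.583+.32*.0195,.32,.30],91.1)
a=vision.camera("top")[115:215,210:370,::-1]; cv2.imwrite("pics/t2.png",cv2.resize(a,None,fx=5,fy=5,interpolation=cv2.INTER_CUBIC))
E
```

```text
time: 18.48
ee_pos: [0.5906, 0.0831, 0.3086]
eef_rot: [0.7, 0.714, -0.001, -0.001]
ft_force: [-0.5, -0.4, -2.7]
width: 0.052
grip_force: 45.0
time: 19.73
ee_pos: [0.5818, 0.3244, 0.3093]
eef_rot: [0.7, 0.714, -0.001, -0.0]
ft_force: [-0.6, -0.3, -2.5]
width: 0.0516
grip_force: 45.0
yaw 91.16 turn 0.008 shift first(now axes) [-0.153  0.245  0.31 ] shift after turn [-0.153  0.244  0.31 ] pos [0.5818 0.3244 0.3093] j [-0.12  0.49 -0.72  1.16  0.31  1.6  -0.74]
```

View pics/t2.png

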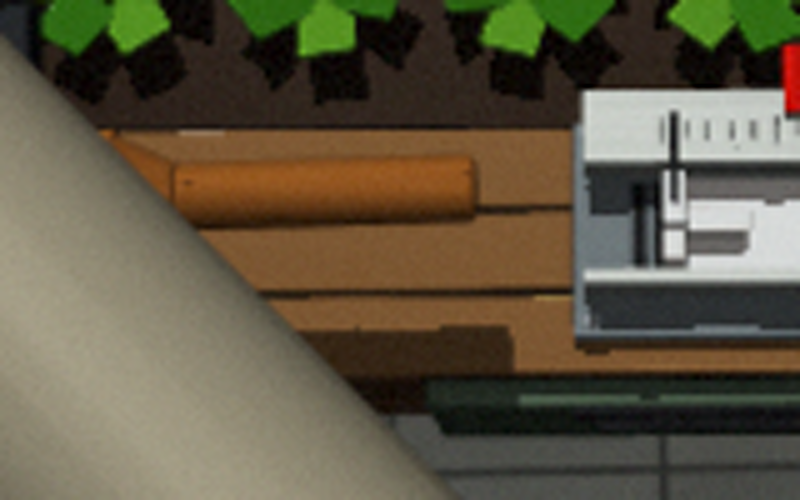

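The top view shows the pestle tip at crop (475,187) and handle start at (172,195). The far rail's inner edge is at row ~162 and the near rail's at ~269. The lug's left face is at col ~661, and the rails start at col ~583.

Run:
```python
from h import *
t=lambda u,v,z: atz("top",(u+.5)/5+209.5,(v+.5)/5+114.5,z).round(4)
tip=t(475,187,.3255); jn=t(172,195,.3255); print("tip",tip,jn,np.linalg.norm(tip-jn),"yaw",np.degrees(np.arctan2(*(jn-tip)[[1,0]])))
for u in (590,780): a,b=t(u,162,.26),t(u,269,.26); print("rails",a,b,(a+b)/2)
print("lug top",t(661,172,.26),t(661,262,.26),"mouth",t(583,93,.26),t(583,275,.26),"ptr",t(674,112,.262))
s=sensors.read_state();M=R.from_quat(s["eef_rot"]).as_matrix();print("tip in tool",M.T@(tip-s["ee_pos"]))
```

```text
tip [0.5834 0.1253 0.3255] [0.5827 0.2488 0.3255] 0.12350198378973513 yaw 90.32474992849397
rails [0.6089 0.0776 0.26  ] [0.5611 0.0787 0.26  ] [0.585   0.07815 0.26   ]
rails [ 0.6072 -0.006   0.26  ] [ 0.5593 -0.0045  0.26  ] [ 0.58325 -0.00525  0.26   ]
lug top [0.6038 0.0465 0.26  ] [0.5635 0.0475 0.26  ] mouth [0.6402 0.08   0.26  ] [0.5585 0.0818 0.26  ] ptr [0.6302 0.0401 0.262 ]
tip in tool [-0.19820104 -0.0027412  -0.01572656]
```

```bash
python3 -m crank '[[[0,0.14,0.3],0.1],[[0,0.14,0.6],0.1],[[0,0,0.6],0],[[0,0,0.4],0],[[0,0,0.3],0],[[0,0,0],0],[[0,0,0],0]]'
python3 - <<'E'
from h import *
a=vision.camera("top")[115:215,210:370,::-1]; a=cv2.resize(a,None,fx=5,fy=5,interpolation=cv2.INTER_CUBIC)
b=vision.camera("scene")[190:290,330:490,::-1]; cv2.imwrite("pics/both.png",np.vstack([a[100:350],cv2.resize(b,None,fx=3.5,fy=3.5,interpolation=cv2.INTER_CUBIC,dst=None)[:, :560] if 0 else cv2.resize(b[0:70],None,fx=5,fy=5,interpolation=cv2.INTER_CUBIC)]))
E
```

```text
time: 20.65
ee_pos: [0.591, 0.3245, 0.2448]
eef_rot: [0.71, 0.704, 0.0, 0.0]
ft_force: [-0.1, -0.4, -2.4]
width: 0.0516
grip_force: 45.0
```

View pics/both.png

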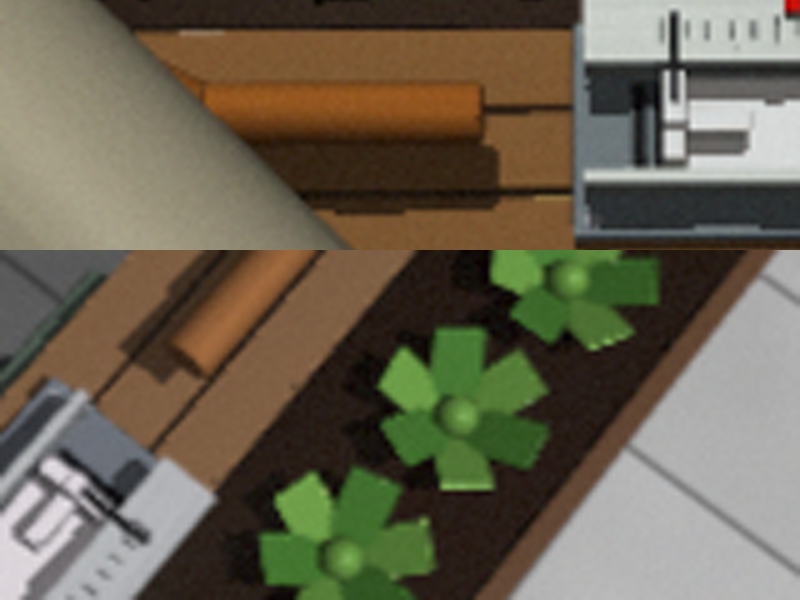

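The tip is at top crop (483,112) (+100 row offset) and scene crop (192,108) below the seam. It is in line with the channel, whose rails' inner edges are at rows 62 and 169 in the shown strip.

Run:
```python
from h import *
f=lambda n,u,v,x0,y0:(n,(u+.5)/5+x0-.5,(v+.5)/5+y0-.5)
A=f("top",483,212,210,115);B=f("scene",190,107,330,190)
X,e=tri(A,B);print("tip",X.round(4),np.round(e,4), atz(*A,.261).round(4))
tc=f("top",204,210,210,115);print(atz(*tc,.261))
go([.5834+.0207*.305,.3245,.2355],89.6)
```

```text
tip [0.5885 0.1268 0.2626] [0.0024 0.0024] [0.5873 0.125  0.261 ]
[0.59079842 0.24722567 0.261     ]
yaw 89.5 turn -0.013 shift first(now axes) [ 0.002 -0.046  0.311] shift after turn [ 0.002 -0.045  0.311] pos [0.5911 0.3244 0.2448] j [-0.11  0.52 -0.7   1.25  0.33  1.48 -0.78]
```

```bash
python3 -m crank '[[[0,-0.04,0.2],0],[[0,0,0.12],0],[[-0.4,0,0],0],[[-0.6,-0.01,0],0],[[-0.6,-0.01,0],0],[[-0.4,0,0],0],[[-0.2,0,0],0],[[0,0,0],0]]'
cat >> h.py <<'E'
def gap():
    im=np.mean([vision.camera("top").astype(float) for _ in range(2)],0); g=im.mean(2)
    P=g[144:146,325:425]; w=np.clip(np.median(P)-40-P,0,None); w*=P.__lt__(np.median(P)-40); c=325+(w.sum(0)*np.arange(100)).sum()/w.sum()
    r_=np.argwhere((im[:,:,0]>150)&(im[:,:,1]<70)&(im[:,:,2]<70)); r_=r_[(r_[:,0]>118)&(r_[:,0]<142)&(r_[:,1]>355)&(r_[:,1]<380)]
    cv,cu=r_.mean(0); a=atz("top",c,144.5,.262); b=atz("top",cu,cv,.262); d=a-b; n=np.array([.0207,1,0])
    s=sensors.read_state()
    print("ptr",c.round(2),"dark cols",[int(i)+325 for i in np.where(w.sum(0)>0)[0]],"clip",cu.round(2),cv.round(2),"gap mm",(1000*d@n).round(2),"tcp",np.round(s["ee_pos"],4),"F",np.round(s["ft_force"],1),"t",s["time"])
E
python3 -c "
from h import *
gap()"
```

```text
time: 21.75
ee_pos: [0.5886, 0.2579, 0.2346]
eef_rot: [0.71, 0.704, 0.0, 0.0]
ft_force: [-0.4, 0.4, -3.3]
width: 0.0514
grip_force: 45.0
ptr 348.26 dark cols [325, 326, 344, 345, 424] clip 368.0 130.0 gap mm 43.83 tcp [0.5883 0.2589 0.2346] F [ 0.3  0.3 -1.9] t 21.85
```

```bash
sed -i 's/g\[144:146,325:425\]/g[144:146,332:412]/; s/c=325+/c=332+/; s/np.arange(100)/np.arange(80)/; s/int(i)+325/int(i)+332/' h.py
python3 -m crank '[[[-0.2,0,0],0],[[-0.15,0,0],0],[[-0.15,0,0],0],[[-0.1,0,0],0]]'; python3 -m crank '[[[0.2,0,0],0],[[0.2,0,0],0],[[0,0,0],0]]'
python3 -c "
from h import *
gap()"
```

```text
time: 22.35
ee_pos: [0.5879, 0.2426, 0.235]
eef_rot: [0.709, 0.705, 0.002, -0.001]
ft_force: [0.6, 8.8, -2.2]
width: 0.0515
grip_force: 45.0
time: 22.72
ee_pos: [0.5882, 0.2528, 0.2344]
eef_rot: [0.71, 0.704, -0.0, -0.0]
ft_force: [-0.2, -0.4, -3.0]
width: 0.0511
grip_force: 45.0
ptr 345.94 dark cols [345, 346, 347] clip 368.0 130.0 gap mm 48.93 tcp [0.5885 0.2522 0.2344] F [-0.3  0.7 -3.3] t 22.825
```

```bash
python3 -m crank '[[[-0.25,0,0],0],[[-0.2,0,0],0],[[-0.2,0,0],0],[[0.2,0,0],0],[[0.2,0,0],0],[[0,0,0],0],[[-0.25,0,0],0],[[-0.2,0,0],0],[[-0.2,0,0],0],[[0.2,0,0],0],[[0.2,0,0],0],[[0,0,0],0]]'
python3 -c "
from h import *
gap()"
```

```text
time: 24.32
ee_pos: [0.5881, 0.2378, 0.2344]
eef_rot: [0.71, 0.704, -0.0, -0.0]
ft_force: [-0.4, 0.4, -3.2]
width: 0.0517
grip_force: 45.0
ptr 353.2 dark cols [352, 353, 354] clip 368.0 130.0 gap mm 32.97 tcp [0.5883 0.2372 0.2344] F [ 0.9 -0.3 -3. ] t 24.425
```

```bash
python3 -m crank '[[[-0.25,0,0],0],[[-0.2,0,0],0],[[-0.2,-0.01,0],0],[[0.2,0,0],0],[[0.2,0,0],0],[[0,0,0],0],[[-0.25,0,0],0],[[-0.2,0,0],0],[[-0.2,-0.01,0],0],[[0.2,0,0],0],[[0.2,0,0],0],[[0,0,0],0]]'
python3 -c "
from h import *
gap()"
```

```text
time: 25.92
ee_pos: [0.5874, 0.2228, 0.2344]
eef_rot: [0.71, 0.704, -0.0, -0.0]
ft_force: [-0.1, -0.9, -2.6]
width: 0.0516
grip_force: 45.0
ptr 359.66 dark cols [359, 360, 361] clip 368.0 130.0 gap mm 18.76 tcp [0.5876 0.2222 0.2344] F [ 0.7  0.1 -2.3] t 26.025
```

```bash
python3 -m crank '[[[-0.23,0,0],0],[[-0.2,0,0],0],[[-0.2,-0.01,0],0],[[0.2,0,0],0],[[0.2,0,0],0],[[0,0,0],0],[[-0.2,0,0],0],[[-0.2,0,0],0],[[-0.2,0,0],0],[[0.2,0,0],0],[[0.2,0,0],0],[[0,0,0],0]]'
python3 - <<'E'
from h import *
gap()
a=vision.camera("top")[118:158,325:405,::-1]; cv2.imwrite("pics/g.png",cv2.resize(a,None,fx=10,fy=10,interpolation=cv2.INTER_CUBIC))
E
```

```text
time: 27.52
ee_pos: [0.587, 0.2099, 0.2344]
eef_rot: [0.71, 0.704, -0.0, -0.0]
ft_force: [0.0, 0.2, -2.4]
width: 0.0515
grip_force: 45.0
ptr 365.97 dark cols [365, 366, 367] clip 368.0 130.0 gap mm 4.88 tcp [0.5872 0.2093 0.2345] F [ 0.6 -0.2 -2.6] t 27.625
```

View pics/g.png

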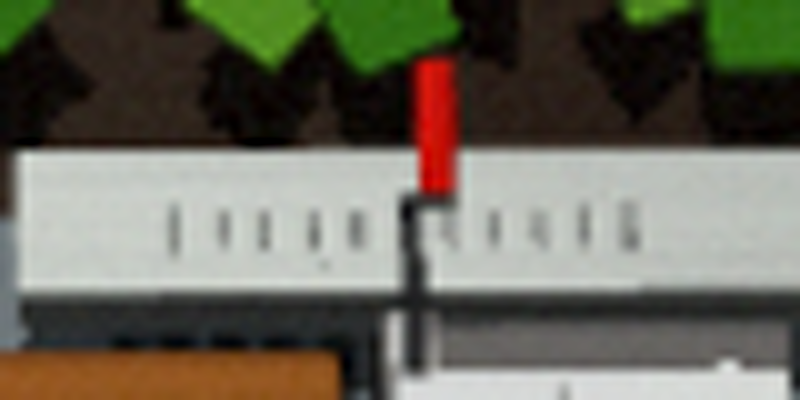

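The clip's near end is at col ~437 and the pointer's tip at ~411, so it is still 5–6 mm short on the left side. One last small tap.

```bash
python3 -m crank '[[[-0.22,0,0],0],[[-0.2,0,0],0],[[-0.15,0,0],0],[[0.2,0,0],0],[[0.3,0,0],0],[[0,0,0],0]]'
python3 - <<'E'
from h import *
gap()
g=vision.camera("top").astype(int)
for v in (136,137,138,139,140,141,143): print(v,g[v,360:376].mean(1).astype(int), g[v,364:372,0]-g[v,364:372,1])
E
```

```text
time: 28.42
ee_pos: [0.5869, 0.2083, 0.2344]
eef_rot: [0.71, 0.704, -0.0, -0.0]
ft_force: [-0.4, -0.4, -2.7]
width: 0.0517
grip_force: 45.0
ptr 368.14 dark cols [367, 368, 369] clip 368.0 130.0 gap mm 0.1 tcp [0.5871 0.2073 0.2344] F [ 1.   0.1 -2.4] t 28.525
136 [200 199 199 197 199 195 183  64  73  69 116 196 195 196 194 196] [ -3  -5  10 167 184 178  77  -5]
137 [200 199 199 197 199 197 178  44  42  55 103 197 196 196 193 191] [-3 -4  0 62 66 56 18 -4]
138 [196 197 196 196 183 133 176  42  34  55 113 193 193 194 194 193] [-9 -5 -7  4  3  1 -1 -7]
139 [140 173 199 200 178 106 177  41  37  87 159 196 197 184 148 195] [-5 -5 -4 -3  0 -3 -7 -6]
140 [126 169 197 198 186 132 180  58  39  94 162 198 197 183 137 197] [-3 -2 -5  0  1 -2 -7 -5]
141 [126 166 199 199 185 135 177  59  38  92 164 196 196 183 135 195] [-5 -3 -4 -1 -2 -2 -3 -4]
143 [191 194 198 201 188 161 178  61  46 110 186 196 196 191 186 191] [-5 -2 -2 -3  2 -7 -7 -5]
```

The pointer is at col 367.9–368.1 and the clip at 368.0–368.5, so it stands within the clip. Now withdraw and carry the pestle back.

```bash
python3 -m crank '[[[0.4,0,0],0],[[0.7,0.01,0],0],[[0.8,0.01,0],0],[[0.8,0.01,0],0],[[0.7,0,0],0],[[0,0,0],0],[[0,0,-0.5],0],[[0,0,-0.8],0],[[0,0,-0.9],0],[[0,0,-0.8],0],[[0,0,-0.3],0],[[0,0,0],0]]' && python3 -m crank '[[[-0.5,0,0],0],[[-0.9,0,0],0],[[-0.9,0,0],0],[[-0.9,0,0],0],[[-0.9,0,0],0],[[-0.9,0,0],0],[[-0.9,0,0],0],[[-0.9,0,0],0],[[-0.9,0,0],0],[[-0.9,0,0],0],[[-0.9,0,0],0],[[-0.9,0,0],0]]' && python3 -m crank '[[[-0.9,0,0],0],[[-0.9,0,0],0],[[-0.9,0,0],0],[[-0.9,0,0],0],[[-0.9,0,0],0],[[-0.9,0,0],0],[[-0.9,0,0],0],[[-0.9,0,0],0],[[-0.9,0,0],0],[[-0.9,0,0],0],[[-0.5,0,0],0],[[0,0,0],0]]'
python3 - <<'E'
from h import *
go([.59,-.29,.012],89.5)
E
```

```text
time: 30.08
ee_pos: [0.5893, 0.3089, 0.3341]
eef_rot: [0.71, 0.704, 0.0, 0.0]
ft_force: [0.5, -0.3, -3.0]
width: 0.0516
grip_force: 45.0
time: 31.58
ee_pos: [0.5854, -0.0051, 0.3326]
eef_rot: [0.711, 0.703, -0.001, -0.0]
ft_force: [0.3, 0.3, -2.4]
width: 0.0519
grip_force: 45.0
time: 33.08
ee_pos: [0.5829, -0.289, 0.3328]
eef_rot: [0.711, 0.703, -0.0, -0.001]
ft_force: [-0.3, 1.0, -1.6]
width: 0.0515
grip_force: 45.0
yaw 89.37 turn -0.016 shift first(now axes) [-0.035  0.249 10.693] shift after turn [-0.032  0.237 10.693] pos [ 0.5829 -0.289   0.3328] j [ 0.72  0.4  -0.48  1.17  0.18  1.61  0.27]
```

```bash
python3 -m crank '[[[0,0,0.6],0],[[0,0,1],0],[[0,0,1],0],[[0,0,1],0],[[0,0,1],0],[[0,0,1],0],[[0,0,1],0],[[0,0,1],0],[[0,0,1],0],[[0,0,0.9],0],[[0,0,0.5],0],[[0,0,0],0]]' && python3 -m crank '[[[0,0,0.2],0],[[0,0,0.1],0],[[0,0,0.08],0],[[0,0,0.07],0],[[0,0,0.05],0],[[0,0,0],0],[[0,0,0],0]]'
```

```text
time: 34.58
ee_pos: [0.583, -0.2867, 0.0324]
eef_rot: [0.71, 0.704, -0.0, -0.001]
ft_force: [-0.3, -0.4, -2.2]
width: 0.0516
grip_force: 45.0
time: 35.45
ee_pos: [0.5838, -0.2878, 0.0186]
eef_rot: [0.71, 0.704, 0.0, 0.0]
ft_force: [-0.5, -0.2, -2.3]
width: 0.0513
grip_force: 45.0
```

```bash
python3 -m crank '[[[0,0,0.06],0],[[0,0,0.06],0],[[0,0,0.05],0],[[0,0,0.05],0],[[0,0,0],0]]';python3 -m crank '[[[0,0,0.03],0],[[0,0,0.02],0],[[0,0,0],0]]'
```

```text
time: 36.08
ee_pos: [0.5836, -0.2877, 0.0118]
eef_rot: [0.71, 0.704, -0.0, -0.0]
ft_force: [-0.1, 0.4, -1.7]
width: 0.0516
grip_force: 45.0
time: 36.45
ee_pos: [0.5837, -0.2878, 0.0105]
eef_rot: [0.71, 0.704, -0.0, 0.0]
ft_force: [-0.2, -0.7, -1.8]
width: 0.0511
grip_force: 45.0
```

```bash
python3 -m crank '[[[0,0,0.03],0],[[0,0,0.02],0],[[0,0,0],0]]';python3 -m crank '[[[0,0,0.02],0],[[0,0,0.02],0],[[0,0,0],0]]'
```

```text
time: 36.83
ee_pos: [0.5838, -0.2878, 0.0103]
eef_rot: [0.71, 0.704, -0.0, 0.0]
ft_force: [-5.7, 1.9, 10.2]
width: 0.0515
grip_force: 45.0
time: 37.2
ee_pos: [0.5838, -0.2878, 0.0103]
eef_rot: [0.71, 0.704, -0.0, 0.0]
ft_force: [-11.0, 4.6, 21.7]
width: 0.0516
grip_force: 45.0
```

```bash
python3 -m crank '[[[0,0,-0.04],0],[[0,0,-0.02],0],[[0,0,0],0]]';python3 -m crank '[[[0,0,0],0],[[0,0,0],0],[[0,0,0],0],[[0,0,0],0],[[0,0,0],0],[[0,0,0],0],[[0,0,0],0],[[0,0,0],0]]' 1; python3 -m crank '[[[0,0,-0.4],0],[[0,0,-1],0],[[0,0,-1],0],[[0,0,-1],0],[[0,0,-1],0],[[0,0,-1],0],[[0,0,-1],0],[[0,0,-0.6],0],[[0,0,0],0]]'
python3 - <<'E'
from h import *
gap()
g=vision.camera("top"); s=vision.camera("scene")
a=g[110:230,310:510,::-1];b=s[200:400,150:400,::-1]
cv2.imwrite("pics/end.png",np.hstack([cv2.resize(a,(400,240)),cv2.resize(b,(300,240))]))
t0=cv2.imread("pics/top0.png").astype(int)[:,:,::-1]; d=np.abs(t0-g).max(2)
for n,(x0,x1,y0,y1) in dict(bowl=(340,430,215,305),funnel=(270,330,235,292),ferm=(130,260,230,325),bin=(290,415,190,203)).items(): print(n,(d[y0:y1,x0:x1]>40).mean().round(3))
hs=cv2.cvtColor(g,cv2.COLOR_RGB2HSV); m=cv2.inRange(hs,(5,120,90),(20,255,255)); m[:,:429]=0; m[:,600:]=0; ys,xs=np.where(m>0); print("pestle px",len(xs), xs.min() if len(xs) else 0,xs.max() if len(xs) else 0,ys.min(),ys.max())
E
```

```text
time: 37.58
ee_pos: [0.5838, -0.2878, 0.0103]
eef_rot: [0.71, 0.704, -0.0, 0.0]
ft_force: [-4.6, 1.8, 7.5]
width: 0.0516
grip_force: 45.0
time: 38.58
ee_pos: [0.5837, -0.2878, 0.0096]
eef_rot: [0.71, 0.704, -0.0, 0.0]
ft_force: [0.1, -0.4, -0.3]
width: 0.0876
grip_force: 0.0
time: 39.7
ee_pos: [0.5843, -0.2879, 0.221]
eef_rot: [0.71, 0.704, 0.0, 0.001]
ft_force: [-1.0, 0.9, -0.4]
width: 0.0874
grip_force: 0.0
ptr 368.13 dark cols [367, 368, 369] clip 368.1 130.07 gap mm 0.35 tcp [ 0.5833 -0.2876  0.2186] F [-0.3  0.  -1.1] t 39.8
bowl 0.0
funnel 0.0
ferm 0.0
bin 0.0
pestle px 817 443 534 164 182
```

```bash
python3 -c "
from bench import r
print(r.close_job())"
```

```text
the job is handed in; nothing more can be done
None
```

I tapped the vent open until its pointer measured within about 1 mm of the red clip's centre, laid the pestle back on the open tiles clear of the planter, and handed in the job at about 40 s; the bowl, funnel, fermentation container and bin looked unchanged in the top camera.

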